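Zero and tare the portion scale for the rice tub

ROBOT

A 7-joint arm with a two-finger parallel gripper is mounted at the origin on the work surface. World frame = base frame: x ahead of the robot, y to its left, z up, the work surface at z = 0. Lengths are in m, angles in rad, forces in N, time in s.
With the tool pointing down it reaches from about 0.35 to 0.9 m from the base axis. Payload 8.1 kg.
Tool frame: the origin (TCP) lies at the very end of the fingers, on their centre line; the grasp point (between the pads) lies 19 mm behind it (r.grip_point_offset is the distance from the TCP to the grasp point, in m); z points along the fingers, y is the direction in which the jaws open and shut (so a half turn about z gives the same grasp; the last joint's range is limited). The gripper opens to 85 mm and grips with 20 to 120 N. Pads are 22 mm wide; open, the fingers measure 114 mm over their backs; the gripper's body (76 mm by 85 mm) begins 54 mm behind the grasp point. The pads swing forward as they close: fully open they stand 13 mm farther back than shut.
Start: joints at [1.002, 0.434, 0.025, 1.573, -0.012, 1.134, -0.075], TCP at [0.281, -0.558, 0.231] pointing down, gripper open.
Joint ranges: [-2.62, 2.62], [-0.44, 2.09], [-1.27, 1.32], [0.08, 2.57], [-1.32, 4.46], [0.12, 2], [-2.74, 2.74]. Speed limits (rad/s): [2.22, 2.22, 3.01, 3.01, 3.14, 3.14, 3.14].

INTERFACE

Orientations are given as a rotation vector (axis times angle).
In Python, from cell import r gives the robot as it stands.
- The arm moves only by the tool servo_tool, never from a script. Its argument "targets" is one flat list of numbers, 7 for each row, row after row: the opening, from 0 (shut) to 1 (fully open), then the shift along the tool's x, y, z each as a share of 0.25 m, from -1 to 1, then the turn, a rotation vector about the tool's x, y, z each as a share of 90 degrees, from -1 to 1. In form: [hand, x, y, z, ax, ay, az, hand, x, y, z, ax, ay, az, ...]. A call has 1 to 5 rows; each row is the pose to reach, as a shift and turn from the pose commanded when the call began, along the tool's axes at that moment; what a row does not reach only later rows make up. A row lasts 1/12 s, in which the tool goes at most 41.7 mm and 7.16 degrees, less where a joint would pass 70% of its speed; a pose out of reach is approached as far as the arm can. A call with a number of a shift or a turn outside -1 to 1 is refused whole. A call with a gripper value outside its range is refused whole. The fingers move at their own pace and stop on an object; "newtons" is the grip in N (left out, the last holds). Time passes only in rows, so rows that repeat a pose let the fingers close. It gives the time, the measured TCP pose, the force and the opening at its end, in the units of the state.
- r.get_state(): the state, without advancing time (a new reading comes with each control period).
- r.get_image(name): name is "side" or "top" or "wrist"; returns a dict with "color" (420x560x3 uint8, blue, green, red), "z_map" (420x560 float32, m along the optical axis (not along the pixel's ray), 0 where there is no reading), "fov_y" (degrees; the focal length in pixels is half the picture's height over the tangent of half this angle, whatever the lens; pixels are square), "cx", "cy" (the principal point, pixels), "R" (3x3) and "t" (3): a world point X has camera coordinates R X + t; the wrist camera has in their place "hand_eye" (4x4, takes a point from camera to tool coordinates, whose origin is the TCP and whose axes are the flange's). Camera axes: x right, y down, z forward; pixel columns grow to the right and rows downward; lengths in m; the calibration is good to about 2 mm. The wrist camera is an equidistant fisheye: a pixel r from the principal point sees the ray r / f radians off the axis. A picture is of the moment at which its call begins: read the wrist's pose just before it.
- r.hand_in(): hands the job in, once; it reports no verdict.
Trained networks look in the newest picture that a camera, given by its name, has taken for a name from the list of things; names that differ only in an ending like _2 or _b are one class to them, and where a whole thing is asked for, a point or a joint stands for the part that bears it (a point fixed in the world has none). Each returns a list of dicts, best first, with "score" (0 to 1); they miss things now and then, are a little off and sometimes report something else, mostly with a low value. They report only what shows in the picture. A call takes as long as a camera call.
- r.look_for(camera, thing): "point" ([x, y, z] in m, in world coordinates, good to about 4 mm: the middle of the surface that is visible of it).
The state is a dict: "time": time; "q": joint angles; "qd": joint speeds; "joint_torque": joint torques, N m; "tcp_pos": TCP position; "ee_rot": TCP orientation; "wrist_force": force on the tool from outside, world axes, zero at the start; "moment": the same for the moment, N m; "finger_gap": finger opening in m.
Only numpy, scipy, OpenCV 4.12 (cv2) and the standard library are available. Lean on these libraries where they do the work, as an engineer would, in place of code of your own. Each camera call takes 0.05 s, during which the arm holds its last target. There are 200 camera calls.

TASK

Get the portion scale ready for weighing out rice: switch it on with the green key, then zero it with the yellow key while the platter is still empty. Then set the empty wooden tub gently, upright, on the middle of the platter, let go of it, and tare it off with the blue key. Press each key fully down for a moment and let it come back; do not press the grey keys and leave everything else on the table where it is.

Things in the scene. Friction and masses are not known exactly. Their poses are not given: they have to be found in the camera images.
- scale: White bench portion scale for up to 6 kg, fixed, 290 mm wide, 249 deep, 106 high. Origin on the table, 129 mm behind its front edge; x to its rear, y to its left as seen from its front, z up. A dark panel slopes up from the front edge (50 mm high) at 30 degrees, 80 mm long, to the platter: display at its left, two rows of three keys at its right, 48 mm apart across, 42 mm along the slope.
- platter_mid (a point): Centre of the top face of the scale's steel platter, 106 mm above the table; axes as scale. Platter 165 mm deep (x), 230 mm wide (y), 10 mm thick; its front edge lies 19 mm behind the face centres of the upper keys and 20 mm above them, so a tub on it leaves no room for an upright gripper over these keys: come square to the sloping panel.
- tub_mid (a point): Centre, half-way up, of the loose round wooden rice tub, open on top: 160 mm across, 95 mm high, upright walls of sixteen flat staves 12 mm thick (mid-wall 74 mm from the axis), floor 10 mm thick, two thin copper hoops within the lower 50 mm; 0.27 to 0.5 kg; z up along its axis. It stands left or right of the scale, a steel bowl on the other side.
- key_power_top (a point): Face centre of the green (power) key, 26 mm square, left in the upper row of the scale's panel. It stands 8 mm proud of the panel. The point moves with the key; its z axis points straight out of the key (30 degrees from vertical, leaning to the scale's front), x up the slope, y to the scale's left.
- key_power (a joint): Travel of the green key, 0 (up) to 0.005 m (fully down), along the key's -z. Spring: about 1.5 N to start, 5 N fully down, comes back when let go.
- key_zero_top (a point): Face centre of the yellow (zero) key, 26 mm square, middle in the upper row of the scale's panel. It stands 8 mm proud of the panel. The point moves with the key; its z axis points straight out of the key (30 degrees from vertical, leaning to the scale's front), x up the slope, y to the scale's left.
- key_zero (a joint): Travel of the yellow key, 0 (up) to 0.005 m (fully down), along the key's -z. Spring: about 1.5 N to start, 5 N fully down, comes back when let go.
- key_tare_top (a point): Face centre of the blue (tare) key, 26 mm square, right in the upper row of the scale's panel. It stands 8 mm proud of the panel. The point moves with the key; its z axis points straight out of the key (30 degrees from vertical, leaning to the scale's front), x up the slope, y to the scale's left.
- key_tare (a joint): Travel of the blue key, 0 (up) to 0.005 m (fully down), along the key's -z. Spring: about 1.5 N to start, 5 N fully down, comes back when let go.
- key_grey_l (a joint): Travel of the grey key, left in the lower row (42 mm down the slope from the green key); as the others. Not to be pressed.
- key_grey_m (a joint): Travel of the grey key, middle in the lower row (below the yellow key). Not to be pressed.
- key_grey_r (a joint): Travel of the grey key, right in the lower row (below the blue key). Not to be pressed.
- steel_bowl: Bystander: steel mixing bowl, 156 mm across, 60 mm high; origin under its centre.
- red_bowl: Bystander: red bowl, 112 mm across, 55 mm high; origin under its centre.
- soy_bottle: Bystander: amber bottle with red cap, 54 mm across, 150 mm high; origin under its centre.
- shaker: Bystander: clear jar with steel cap, 48 mm across, 85 mm high; origin under its centre.
- dish: Bystander: white saucer, 90 mm across, 18 mm high; origin under its centre.
- paddle: Bystander: white rice paddle lying flat, 219 mm long along its x.

How it is judged:
By the outcome, as a careful person would: the job done as asked, in the order asked, and still so for the second after the job is handed in, with the robot touching nothing.
It also fails if it takes over 61 s, if anything falls off the work surface, if the arm or the gripper's body presses on something with over 40 N, if the wrist force passes 120 N, or if a joint passes its speed limit or range.

## Working session

There is one attempt and no reset: what is moved stays moved. The work goes in short steps, Python scripts to look and compute and a tool call to move; the robot and the scene stay as the last step left them, time stands still between calls to the robot, and variables do not carry over. Pictures are saved under pics/ and viewed, about 8 in all and at most 12, crops included, and the job is handed in when it is done.

Besides the shell and the picture viewer there is one more tool, called after "Request:" as a command line: name --argument value ..., lists and objects as JSON in quotes. servo_tool: Moves the arm, as the interface text tells. Its arguments: {"type":"object","properties":{"targets":{"type":"array"},"newtons":{"type":"number"}},"required":["targets"]}

```bash
mkdir -p pics; ls; cat > h.py <<'E'
import numpy as np, cv2
from scipy.spatial.transform import Rotation as Ro
from cell import r
def cloud(im):
    h,w=im["z_map"].shape; f=h/2/np.tan(np.radians(im["fov_y"])/2)
    v,u=np.mgrid[:h,:w]; z=im["z_map"]
    P=np.stack([(u-im["cx"])/f*z,(v-im["cy"])/f*z,z],-1)
    return (P-np.array(im["t"]))@np.array(im["R"])
E
python3 - <<'E'
from h import *
s=r.get_state(); print({k:np.round(v,3) for k,v in s.items()})
for c in("top","side"):
    im=r.get_image(c); cv2.imwrite(f"pics/{c}0.png",im["color"]); np.savez(f"{c}0.npz",**im)
    for t in("scale","tub_mid","key_power_top","key_zero_top","key_tare_top","platter_mid","steel_bowl","red_bowl","soy_bottle","shaker","dish","paddle"):
        try: print(c,t,[(np.round(d["point"],3).tolist(),round(d["score"],2)) for d in r.look_for(c,t)[:2]])
        except Exception as e: print(t,e)
print(r.get_state()["time"])
E
```

```text
pics
{'time': np.float64(0.0), 'q': array([ 1.002,  0.435,  0.025,  1.574, -0.012,  1.134, -0.075]), 'qd': array([ 0.   , -0.001, -0.   , -0.002, -0.001, -0.002,  0.   ]), 'joint_torque': array([-1.0000e-03, -6.7048e+01,  1.0240e+00, -3.1622e+01,  1.5000e-02,
        1.2000e-02, -0.0000e+00]), 'tcp_pos': array([ 0.28 , -0.558,  0.231]), 'ee_rot': array([-3.055e+00, -7.250e-01,  1.000e-03]), 'wrist_force': array([ 0.005, -0.192, -0.824]), 'moment': array([ 0.011, -0.029, -0.023]), 'finger_gap': np.float64(0.085)}
top scale [([0.494, 0.339, 0.019], 0.74), ([0.57, 0.003, 0.107], 0.65)]
top tub_mid [([0.493, 0.338, 0.018], 0.86), ([0.335, 0.077, 0.005], 0.56)]
top key_power_top [([0.506, 0.013, 0.089], 0.48)]
top key_zero_top [([0.498, -0.031, 0.089], 0.58)]
top key_tare_top []
top platter_mid [([0.574, 0.001, 0.107], 0.92)]
top steel_bowl [([0.48, -0.34, 0.026], 0.98)]
top red_bowl [([0.729, 0.289, 0.024], 0.6), ([0.57, 0.004, 0.107], 0.58)]
top soy_bottle [([0.676, -0.287, 0.097], 0.81)]
top shaker [([0.673, 0.376, 0.08], 0.69)]
top dish [([0.373, -0.142, 0.013], 0.62)]
top paddle [([0.332, 0.075, 0.009], 0.84), ([0.461, -0.074, 0.064], 0.31)]
side scale [([0.576, 0.068, 0.087], 0.96)]
side tub_mid [([0.488, 0.316, 0.05], 0.76), ([0.493, -0.073, 0.087], 0.43)]
side key_power_top [([0.504, 0.018, 0.087], 0.67)]
side key_zero_top [([0.504, -0.026, 0.086], 0.45)]
side key_tare_top [([0.495, -0.076, 0.086], 0.41)]
side platter_mid [([0.578, 0.064, 0.093], 0.58)]
side steel_bowl [([0.477, -0.361, 0.037], 0.81)]
side red_bowl [([0.731, 0.266, 0.03], 0.75)]
side soy_bottle [([0.679, -0.279, 0.08], 0.87)]
side shaker [([0.676, 0.398, 0.063], 0.83)]
side dish [([0.372, -0.155, 0.011], 0.83)]
side paddle [([0.336, 0.077, 0.006], 0.8), ([0.371, -0.151, 0.012], 0.18)]
1.3
```

```bash
python3 - <<'E'
from h import *
import cv2
a=cv2.imread("pics/top0.png");b=cv2.imread("pics/side0.png")
c=np.vstack([a,b]); cv2.imwrite("pics/both0.png",cv2.resize(np.hstack([a,b]),(800,300)))
im=dict(np.load("top0.npz")); P=cloud(im); col=im["color"]
X=P.reshape(-1,3); ok=(im["z_map"].ravel()>0)
# platter
m=ok&(abs(X[:,2]-.106)<.008)&(abs(X[:,0]-.57)<.16)&(abs(X[:,1])<.17)
def rect(p): return cv2.minAreaRect((p[:,:2]*1000).astype(np.float32))
print("platter",m.sum(),rect(X[m]),np.median(X[m],0))
m=ok&(abs(X[:,2]-.095)<.02)&(np.hypot(X[:,0]-.49,X[:,1]-.338)<.12)
print("tub",m.sum(),cv2.minEnclosingCircle((X[m,:2]*1000).astype(np.float32)),X[m].mean(0),rect(X[m]))
hsv=cv2.cvtColor(col,cv2.COLOR_BGR2HSV)
near=(P[...,2]>.06)&(P[...,2]<.11)&(abs(P[...,0]-.48)<.08)&(abs(P[...,1])<.15)
for n,lo,hi in(("green",45,85),("yellow",18,38),("blue",95,130)):
    k=near&(hsv[...,0]>=lo)&(hsv[...,0]<=hi)&(hsv[...,1]>110)&(hsv[...,2]>60)
    if k.any(): print(n,k.sum(),P[k].mean(0).round(4),P[k].min(0).round(3),P[k].max(0).round(3))
E
```

```text
platter 5164 ((604.8935546875, -3.136962890625), (230.5179901123047, 165.2340545654297), 83.37062072753906) [ 0.60252622 -0.00318001  0.1060932 ]
tub 1065 ((487.4185791015625, 328.229248046875), 81.93538665771484) [0.48664716 0.32988976 0.09295438] ((487.2254943847656, 327.7986145019531), (160.35765075683594, 160.1960906982422), 80.85076141357422)
green 69 [0.5054 0.0133 0.0872] [0.495 0.002 0.078] [0.516 0.024 0.097]
yellow 106 [ 0.4998 -0.0324  0.085 ] [ 0.477 -0.049  0.061] [0.513 0.11  0.096]
blue 58 [ 0.4961 -0.0821  0.087 ] [ 0.485 -0.094  0.078] [ 0.506 -0.07   0.096]
```

View pics/top0.png

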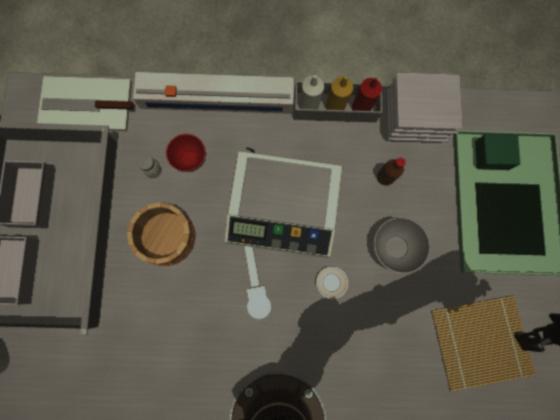

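View pics/side0.png

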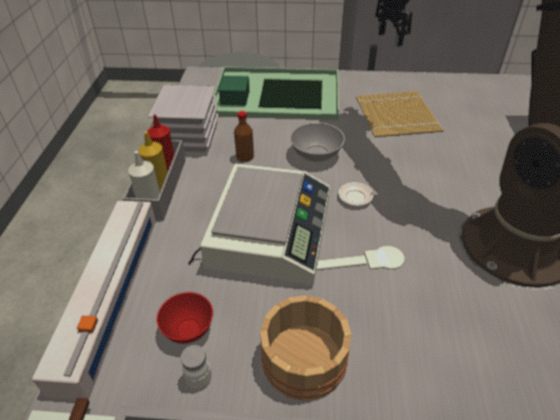

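The top view (x up, y left) has the scale's front facing the robot. Its keys are green (278,229), yellow (296,232) and blue (313,235). The tub is at (160,234), with the area around it clear; the steel bowl is on the right. The side view agrees. Next I plan the approach to the green key, square to the panel.

```bash
cat >> h.py <<'E'
yaw=np.radians(-6.0)
xs=np.array([np.cos(yaw),np.sin(yaw),0]); ys=np.array([-np.sin(yaw),np.cos(yaw),0]); zs=np.array([0,0,1.])
n=-.5*xs+np.sqrt(.75)*zs
PM=np.array([.605,-.003,.106])
K={"g":np.array([.5057,.0135,.0867]),"y":np.array([.5007,-.0342,.0867]),"b":np.array([.4957,-.082,.0867])}
RK=np.column_stack([np.cross(-ys,-n),-ys,-n])
def down(a): # tool down, tool y at world angle a (deg)
    a=np.radians(a); y=np.array([np.cos(a),np.sin(a),0]); z=-zs
    return np.column_stack([np.cross(y,z),y,z])
def cur():
    s=r.get_state(); return np.array(s["tcp_pos"]),Ro.from_rotvec(s["ee_rot"]).as_matrix()
def plan(wps,start=None):
    p,R=start or cur()
    print("from",p.round(4),"z",R[:,2].round(3),"y",R[:,1].round(3))
    for q,S in wps:
        w=Ro.from_matrix(R.T@S).as_rotvec(); L=np.linalg.norm(q-p); A=np.degrees(np.linalg.norm(w))
        k=max(1,int(np.ceil(max(L/.2,A/34))))
        for i in range(k):
            q2=p+(q-p)/(k-i); w2=Ro.from_matrix(R.T@S).as_rotvec()/(k-i)
            print(np.r_[R.T@(q2-p)/.25,w2/(np.pi/2)].round(4).tolist(),"rows",round(max(np.linalg.norm(q2-p)/.0417,np.degrees(np.linalg.norm(w2))/7.16),1))
            p=q2;R=R@Ro.from_rotvec(w2).as_matrix()
E
python3 - <<'E'
from h import *
plan([(K["g"]+.06*n,RK)])
E
```

```text
from [ 0.2807 -0.5585  0.2313] z [-0. -0. -1.] y [ 0.449 -0.894  0.   ]
[0.4326, -0.4262, 0.0926, -0.0238, 0.081, 0.0887] rows 3.7
[0.355, -0.4853, 0.1259, -0.0238, 0.081, 0.0887] rows 3.7
[0.2664, -0.5338, 0.1465, -0.0238, 0.081, 0.0887] rows 3.7
[0.1701, -0.57, 0.1537, -0.0238, 0.081, 0.0887] rows 3.7
```

Request:
servo_tool --targets '[0,0.43,-0.43,0.05,-0.024,0.08,0.09,0,0.43,-0.43,0.05,-0.024,0.08,0.09,0,0.43,-0.43,0.05,-0.024,0.08,0.09,0,0.43,-0.43,0.05,-0.024,0.08,0.09,0,0.43,-0.43,0.05,-0.024,0.08,0.09]' --newtons 80

```text
time: 1.72
tcp_pos: [0.3305, -0.4079, 0.2186]
ee_rot: [3.088, 0.515, 0.207]
wrist_force: [1.6, -0.5, -0.7]
finger_gap: 0.0256
```

Request:
servo_tool --targets '[0,0.355,-0.485,0.08,-0.024,0.08,0.09,0,0.355,-0.485,0.08,-0.024,0.08,0.09,0,0.355,-0.485,0.08,-0.024,0.08,0.09,0,0.355,-0.485,0.08,-0.024,0.08,0.09,0,0.355,-0.485,0.08,-0.024,0.08,0.09]'

```text
time: 2.13
tcp_pos: [0.377, -0.2652, 0.2066]
ee_rot: [3.089, 0.291, 0.407]
wrist_force: [-0.6, -0.4, -0.6]
finger_gap: -0.0
```

```bash
python3 - <<'E'
from h import *
s=r.get_state(); print(s["q"].round(2),s["wrist_force"],s["time"])
plan([(K["g"]+.06*n,RK)])
E
```

```text
[ 0.76  0.1  -0.14  2.14 -0.22  0.7  -0.61] [-0.64143613 -0.40581676 -0.6211226 ] 2.1333
from [ 0.377  -0.2652  0.2066] z [ 0.258  0.011 -0.966] y [ 0.182 -0.983  0.037]
[0.2571, -0.5231, 0.1888, -0.0242, 0.0821, 0.0893] rows 3.7
[0.1561, -0.5595, 0.1949, -0.0242, 0.0821, 0.0893] rows 3.7
```

Request:
servo_tool --targets '[0,0.257,-0.52,0.17,-0.024,0.082,0.09,0,0.257,-0.52,0.17,-0.024,0.082,0.09,0,0.257,-0.52,0.17,-0.024,0.082,0.09,0,0.257,-0.52,0.17,-0.024,0.082,0.09,0,0.257,-0.52,0.17,-0.024,0.082,0.09]'

```text
time: 2.55
tcp_pos: [0.4263, -0.1262, 0.1769]
ee_rot: [3.061, 0.062, 0.61]
wrist_force: [0.2, 1.3, 0.4]
finger_gap: -0.0003
```

Request:
servo_tool --targets '[0,0.156,-0.56,0.19,-0.024,0.082,0.09,0,0.156,-0.56,0.19,-0.024,0.082,0.09,0,0.156,-0.56,0.19,-0.024,0.082,0.09,0,0.156,-0.56,0.19,-0.024,0.082,0.09,0,0.156,-0.56,0.19,-0.024,0.082,0.09]'

```text
time: 2.97
tcp_pos: [0.4424, -0.0981, 0.1631]
ee_rot: [2.981, -0.136, 0.74]
wrist_force: [0.6, -0.5, 0.1]
finger_gap: -0.0001
```

```bash
python3 - <<'E'
from h import *
s=r.get_state(); print(s["q"].round(2),s["wrist_force"],s["time"])
plan([(K["g"]+.01*n,RK)])
p,R=cur(); im=r.get_image("wrist"); cv2.imwrite("pics/w1.png",im["color"])
H=np.array(im["hand_eye"]); f=210/np.radians(im["fov_y"]/2) ; print(im["fov_y"],im["cx"],im["cy"],H.round(3))
for t in("key_power_top","key_zero_top","key_tare_top"): print(t,[(np.round(d["point"],4).tolist(),round(d["score"],2)) for d in r.look_for("wrist",t)[:2]])
E
```

```text
[ 0.3   0.05 -0.26  2.45  0.48  0.17 -2.07] [ 0.57446163 -0.4548509   0.05843377] 2.9667
from [ 0.4424 -0.0981  0.1631] z [ 0.463 -0.086 -0.882] y [-0.102 -0.994  0.043]
[0.0469, -0.4812, 0.3085, 0.0234, 0.022, 0.0147] rows 3.4
65.70646984690485 276.40571086580206 211.37219197870186 [[ 0.001 -0.954 -0.3    0.077]
 [ 1.     0.001  0.     0.001]
 [-0.    -0.3    0.954 -0.142]
 [ 0.     0.     0.     1.   ]]
key_power_top [([0.5053, 0.0108, 0.0879], 0.61)]
key_zero_top [([0.4971, -0.0356, 0.0861], 0.72), ([0.4625, -0.077, 0.0659], 0.41)]
key_tare_top [([0.4949, -0.0801, 0.0855], 0.65), ([0.7191, 0.241, 0.0377], 0.48)]
```

View pics/w1.png

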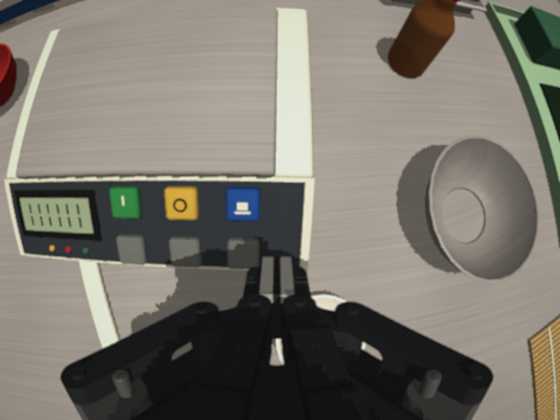

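The wrist view shows green (125,202), yellow (181,203) and blue (242,203), and the key positions agree to about 3 mm. q6 is almost at its limit with the full 30° tilt, so I use about 18°. That still clears the tub, because the blue key lies beside its round wall.

```bash
cat >> h.py <<'E'
def RT(t,yw=-6.):
    t,a=np.radians([t,yw]); x=np.array([np.cos(a),np.sin(a),0]);y=np.array([np.sin(a),-np.cos(a),0])
    z=np.sin(t)*x-np.cos(t)*zs
    return np.column_stack([np.cross(y,z),y,z])
us=np.sqrt(.75)*xs+.5*zs  # up the slope
E
python3 - <<'E'
from h import *
plan([(K["g"]+.03*n-.004*us,RT(18))])
E
```

```text
from [ 0.4421 -0.0983  0.163 ] z [ 0.462 -0.086 -0.883] y [-0.099 -0.994  0.045]
[0.0315, -0.4794, 0.2295, 0.0248, -0.1101, 0.0143] rows 3.2
```

Request:
servo_tool --targets '[0,0.03,-0.24,0.05,0.012,-0.11,0.007,0,0.03,-0.48,0.2,0.025,-0.11,0.014,0,0.03,-0.48,0.2,0.025,-0.11,0.014,0,0.03,-0.48,0.2,0.025,-0.11,0.014,0,0.03,-0.48,0.2,0.025,-0.11,0.014]'

```text
time: 3.58
tcp_pos: [0.4848, 0.0197, 0.1161]
ee_rot: [3.086, -0.156, 0.487]
wrist_force: [-0.4, -0.5, 0.9]
finger_gap: -0.0004
```

```bash
python3 - <<'E'
from h import *
s=r.get_state(); print(s["q"].round(2),s["wrist_force"],s["time"])
plan([(K["g"]+.03*n-.004*us,RT(18)),(K["g"]+.004*n-.004*us,RT(18))])
E
```

```text
[ 0.03  0.25 -0.29  2.29  0.5   0.36 -2.37] [-0.36917354 -0.48343546  0.89832584] 3.5833
from [0.4848 0.0197 0.1161] z [ 0.307 -0.028 -0.951] y [-0.1   -0.995 -0.003]
[0.0045, 0.0159, 0.0243, -0.0025, 0.0007, 0.0021] rows 0.2
[0.0216, 0.0, 0.1017, 0.0, 0.0, -0.0] rows 0.6
```

Request:
servo_tool --targets '[0,0.02,0.016,0.1,0,0,0,0,0.026,0.016,0.126,0,0,0,0,0.026,0.016,0.126,0,0,0]'

```text
time: 3.83
tcp_pos: [0.4988, 0.0093, 0.0881]
ee_rot: [3.083, -0.166, 0.486]
wrist_force: [-0.2, -0.3, 0.1]
finger_gap: 0.0001
```

Request:
servo_tool --targets '[0,0.003,0,0.014,0,0,0,0,0.003,0,0.014,0,0,0]'

```text
time: 4.0
tcp_pos: [0.5007, 0.0099, 0.0863]
ee_rot: [3.083, -0.166, 0.489]
wrist_force: [-0.7, -1.1, 0.7]
finger_gap: 0.0001
```

```bash
cat > st.py <<'E'
from h import *
import sys
s=r.get_state(); k=K[sys.argv[1]]; d=np.array(s["tcp_pos"])-k
print(s["time"],s["q"].round(2),"F",np.round(s["wrist_force"],1),"F.n",round(float(np.dot(s["wrist_force"],n)),2),"off n,up,ys mm",(np.array([d@n,d@us,d@ys])*1e3).round(1))
E
python3 st.py g
```

```text
4.0 [-0.02  0.32 -0.21  2.29  0.61  0.29 -2.45] F [-0.7 -1.1  0.7] F.n 0.9 off n,up,ys mm [ 2.  -4.2 -4.2]
```

Request:
servo_tool --targets '[0,0.003,-0.012,0.014,0,0,0,0,0.003,-0.012,0.014,0,0,0]'

```text
time: 4.17
tcp_pos: [0.5032, 0.0133, 0.0833]
ee_rot: [3.083, -0.165, 0.49]
wrist_force: [-2.2, -2.5, 4.1]
finger_gap: 0.0004
```

```bash
python3 st.py g
```

```text
4.1667 [-0.04  0.33 -0.2   2.29  0.62  0.28 -2.47] F [-2.2 -2.5  4.1] F.n 4.52 off n,up,ys mm [-1.7 -3.9 -0.4]
```

Request:
servo_tool --targets '[0,0.002,0,0.01,0,0,0,0,0.002,0,0.01,0,0,0,0,0.002,0,0.01,0,0,0]'

```text
time: 4.42
tcp_pos: [0.5041, 0.0132, 0.0816]
ee_rot: [3.082, -0.164, 0.491]
wrist_force: [-8.7, -2.1, 18.7]
finger_gap: -0.0003
```

```bash
python3 st.py g
```

```text
4.4167 [-0.04  0.33 -0.19  2.29  0.63  0.27 -2.48] F [-8.7 -2.1 18.7] F.n 20.43 off n,up,ys mm [-3.7 -3.9 -0.5]
```

Green is fully down on its stop at 20 N. Now I retract and go to yellow.

```bash
python3 - <<'E'
from h import *
p,R=cur()
plan([(K["g"]+.02*n-.004*us,RT(18)),(K["y"]+.02*n-.004*us,RT(18)),(K["y"]+.004*n-.004*us,RT(18))])
E
```

```text
from [0.5041 0.0132 0.0816] z [ 0.309 -0.032 -0.951] y [-0.106 -0.994 -0.001]
[-0.0199, -0.002, -0.0926, -0.0001, -0.0011, -0.001] rows 0.6
[0.0001, 0.1918, 0.0, 0.0, -0.0, 0.0] rows 1.2
[0.0133, 0.0, 0.0626, -0.0, -0.0, 0.0] rows 0.4
```

Request:
servo_tool --targets '[0,-0.02,0,-0.1,0,0,0,0,-0.02,0,-0.1,0,0,0,0,-0.02,0.19,-0.1,0,0,0,0,-0.02,0.19,-0.1,0,0,0,0,-0.02,0.19,-0.1,0,0,0]'

```text
time: 4.83
tcp_pos: [0.4865, -0.0351, 0.1029]
ee_rot: [3.082, -0.17, 0.49]
wrist_force: [-0.2, 0.0, -0.8]
finger_gap: 0.0
```

```bash
python3 st.py y; python3 - <<'E'
from h import *
plan([(K["y"]+.002*n-.004*us,RT(18))])
E
```

```text
4.8333 [ 0.17  0.27 -0.3   2.3   0.51  0.3  -2.25] F [-0.2  0.  -0.8] F.n -0.58 off n,up,ys mm [21.1 -4.  -2.3]
from [ 0.4865 -0.0351  0.1029] z [ 0.308 -0.033 -0.951] y [-0.11  -0.994 -0.001]
[0.0157, -0.0095, 0.0746, 0.0005, -0.0007, -0.0032] rows 0.5
```

Request:
servo_tool --targets '[0,0.016,-0.009,0.075,0,0,0,0,0.016,-0.009,0.075,0,0,0]'

```text
time: 5.0
tcp_pos: [0.4979, -0.0307, 0.0854]
ee_rot: [3.084, -0.164, 0.491]
wrist_force: [-0.7, -0.2, 3.2]
finger_gap: 0.0001
```

Request:
servo_tool --targets '[0,0.003,0,0.014,0,0,0,0,0.003,0,0.014,0,0,0]'

```text
time: 5.17
tcp_pos: [0.4989, -0.0307, 0.0833]
ee_rot: [3.084, -0.162, 0.49]
wrist_force: [-0.8, -0.7, 4.4]
finger_gap: -0.0
```

Request:
servo_tool --targets '[0,0.002,0,0.008,0,0,0,0,0.002,0,0.008,0,0,0,0,0.002,0,0.008,0,0,0]'

```text
time: 5.42
tcp_pos: [0.4995, -0.0309, 0.0822]
ee_rot: [3.083, -0.162, 0.491]
wrist_force: [-4.6, 1.5, 10.5]
finger_gap: 0.0002
```

```bash
python3 st.py y
```

```text
5.4167 [ 0.11  0.33 -0.23  2.3   0.58  0.25 -2.32] F [-4.6  1.5 10.5] F.n 11.42 off n,up,ys mm [-3.2 -3.6  3.2]
```

```bash
python3 - <<'E'
from h import *
plan([(K["y"]+.03*n-.004*us,RT(18)),(np.array([.46,.07,.2]),RT(6,0)),(np.array([.482,.254,.22]),down(-85))])
E
```

```text
from [ 0.4995 -0.0309  0.0822] z [ 0.309 -0.031 -0.951] y [-0.105 -0.994 -0.001]
[-0.0291, 0.0126, -0.1295, -0.0009, -0.0011, -0.0005] rows 0.8
[-0.0148, -0.3975, -0.3805, 0.0139, -0.1332, -0.0653] rows 3.3
[0.0959, -0.736, -0.0704, 0.0029, -0.0666, -0.0555] rows 4.5
```

Request:
servo_tool --targets '[0,-0.029,0,-0.13,0,0,0,0,-0.029,0,-0.13,0,0,0,0,-0.029,0,-0.13,0,0,0]'

```text
time: 5.67
tcp_pos: [0.4828, -0.0295, 0.1113]
ee_rot: [3.083, -0.164, 0.493]
wrist_force: [0.2, 0.4, -0.1]
finger_gap: -0.0003
```

Request:
servo_tool --targets '[0.6,-0.015,-0.4,-0.38,0.014,-0.133,-0.065,0.6,-0.015,-0.4,-0.38,0.014,-0.133,-0.065,0.6,-0.015,-0.4,-0.38,0.014,-0.133,-0.065,0.6,-0.015,-0.4,-0.38,0.014,-0.133,-0.065,0.6,-0.015,-0.4,-0.38,0.014,-0.133,-0.065]'

```text
time: 6.08
tcp_pos: [0.4624, 0.079, 0.2032]
ee_rot: [-3.131, -0.005, -0.176]
wrist_force: [0.8, 0.5, 0.7]
finger_gap: 0.0511
```

```bash
python3 - <<'E'
from h import *
s=r.get_state(); print(s["q"].round(2),s["time"])
plan([(np.array([.482,.254,.22]),down(-85))])
E
```

```text
[ 0.21  0.2  -0.59  2.03  0.2   0.85 -2.06] 6.0833
from [0.4624 0.079  0.2032] z [ 0.112  0.005 -0.994] y [ 0.004 -1.    -0.005]
[0.0877, -0.7001, -0.0543, -0.0002, -0.0717, -0.0533] rows 4.2
```

Request:
servo_tool --targets '[0.6,0.088,-0.7,-0.054,0,-0.07,-0.053,0.6,0.088,-0.7,-0.054,0,-0.07,-0.053,0.6,0.088,-0.7,-0.054,0,-0.07,-0.053,0.6,0.088,-0.7,-0.054,0,-0.07,-0.053,0.6,0.088,-0.7,-0.054,0,-0.07,-0.053]'

```text
time: 6.5
tcp_pos: [0.4808, 0.2553, 0.2153]
ee_rot: [-3.137, -0.137, 0.005]
wrist_force: [-0.1, 1.3, 0.2]
finger_gap: 0.0514
```

```bash
cat >> h.py <<'E'
def wcloud(im,p,R):
    h,w=im["z_map"].shape; f=h/2/np.tan(np.radians(im["fov_y"])/2)
    v,u=np.mgrid[:h,:w]; a=(u-im["cx"])/f; b=(v-im["cy"])/f; rr=np.hypot(a,b)+1e-9
    t=np.tan(rr)/rr*im["z_map"]; P=np.stack([a*t,b*t,im["z_map"]],-1)
    H=np.array(im["hand_eye"]); return (P@H[:3,:3].T+H[:3,3])@R.T+p
E
python3 - <<'E'
from h import *
s=r.get_state(); print(s["q"].round(2),s["time"],s["tcp_pos"])
p,R=cur(); im=r.get_image("wrist"); cv2.imwrite("pics/w2.png",im["color"])
P=wcloud(im,p,R); X=P[im["z_map"]>0]
m=(abs(X[:,2]-.095)<.008)&(np.hypot(X[:,0]-.487,X[:,1]-.328)<.1)
Y=X[m]; print(len(Y),np.median(Y,0))
from scipy.optimize import least_squares
# rim points lie in ring 68..80: fit centre
g=least_squares(lambda c:np.hypot(Y[:,0]-c[0],Y[:,1]-c[1])-.0743,[.487,.328],loss="soft_l1",f_scale=.003); c=g.x; print("centre",c)
d=Y[:,:2]-c; a=np.degrees(np.arctan2(d[:,1],d[:,0])); rho=np.hypot(*d.T)*1e3
print("rho",np.percentile(rho,[1,50,99]), "ang",a.min(),a.max())
for k in range(-180,180,5):
    q=(a>=k)&(a<k+5)
    if q.sum()>15: print(k+2.5,q.sum(),np.percentile(rho[q],[3,97]).round(1),end="; ")
E
```

```text
[-0.11  0.4  -0.64  1.75  0.26  1.08 -2.32] 6.5 [0.48075841 0.25532908 0.21527324]
7368 [0.4983447  0.32880286 0.09456017]
centre [0.4879374  0.32782092]
rho [67.60244953 73.70919    81.27950223] ang -179.92166179322405 179.83365259870544
-177.5 71 [69.1 78.4]; -172.5 58 [69.  74.6]; -157.5 36 [69.1 82.1]; -152.5 104 [68.6 81. ]; -147.5 101 [67.9 79.7]; -142.5 99 [67.6 79.5]; -137.5 101 [68.6 79.9]; -132.5 102 [68.9 80.9]; -127.5 103 [68.1 80.1]; -122.5 102 [67.9 79.6]; -117.5 107 [68.1 79.8]; -112.5 110 [68.7 80.5]; -107.5 102 [68.5 80. ]; -102.5 104 [67.7 79.2]; -97.5 104 [67.9 79.2]; -92.5 113 [68.1 79.7]; -87.5 110 [68.7 80.3]; -82.5 110 [67.9 79.4]; -77.5 108 [67.5 78.8]; -72.5 115 [67.7 79.1]; -67.5 119 [68.5 79.9]; -62.5 122 [68.1 79.8]; -57.5 122 [67.2 78.9]; -52.5 120 [67.4 78.9]; -47.5 124 [67.7 79.1]; -42.5 123 [68.4 79.9]; -37.5 125 [67.9 79.2]; -32.5 119 [67.2 78.9]; -27.5 124 [67.3 79. ]; -22.5 121 [68.2 79.9]; -17.5 118 [68.2 79.5]; -12.5 113 [67.5 78.8]; -7.5 114 [67.5 78.7]; -2.5 109 [67.9 79.3]; 2.5 116 [68.5 80.1]; 7.5 108 [68.  79.1]; 12.5 111 [67.5 79.1]; 17.5 104 [67.6 79.1]; 22.5 109 [68.3 80. ]; 27.5 110 [68.6 80.1]; 32.5 108 [67.8 79.4]; 37.5 106 [67.8 79.2]; 42.5 103 [68.1 80. ]; 47.5 112 [68.7 80.8]; 52.5 109 [68.5 80.2]; 57.5 102 [67.9 79.7]; 62.5 104 [68.1 80.4]; 67.5 102 [68.6 81. ]; 72.5 104 [69.  81.3]; 77.5 100 [68.3 80.3]; 82.5 98 [68.2 80. ]; 87.5 102 [68.5 81. ]; 92.5 104 [69.4 81.8]; 97.5 106 [68.9 81. ]; 102.5 99 [68.6 80.1]; 107.5 102 [68.5 80.9]; 112.5 94 [69.1 81.4]; 117.5 104 [69.  82.2]; 122.5 103 [68.7 80.8]; 127.5 97 [68.7 80.7]; 132.5 98 [69.  81.1]; 137.5 106 [69.2 82. ]; 142.5 101 [68.9 80.9]; 147.5 100 [68.7 80.9]; 152.5 97 [69.  81.3]; 157.5 104 [69.5 82.1]; 162.5 101 [69.4 81.4]; 167.5 95 [68.6 80.4]; 172.5 98 [68.5 80. ]; 177.5 100 [68.9 80.8];
```

View pics/w2.png

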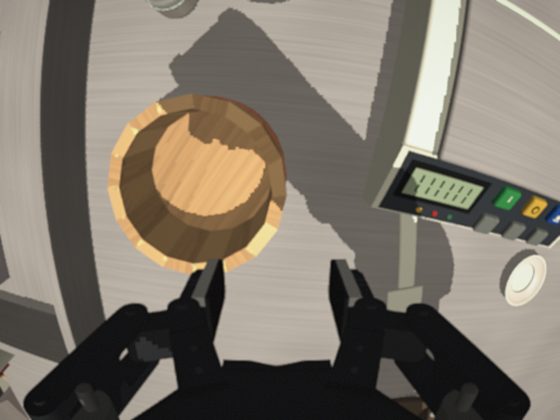

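The tub is at (198,182), empty, and the jaws are beside its scale-side wall. The stave flat nearest them faces −77°, so I grasp there at (0.505, 0.257).

```bash
python3 - <<'E'
from h import *
plan([(np.array([.5046,.2569,.13]),down(-77)),(np.array([.5046,.2569,.058]),down(-77))])
E
```

```text
from [0.4807 0.2545 0.2151] z [-0.004  0.001 -1.   ] y [ 0.088 -0.996 -0.001]
[0.0972, -0.0007, 0.3399, -0.0008, 0.0022, -0.0884] rows 2.1
[-0.0, -0.0, 0.288, 0.0, -0.0, 0.0] rows 1.7
```

Request:
servo_tool --targets '[0.6,0.097,0,0.34,0,0.002,-0.088,0.6,0.097,0,0.34,0,0.002,-0.088,0.6,0.097,0,0.34,0,0.002,-0.088,0.6,0.097,0,0.34,0,0.002,-0.088]'

```text
time: 6.88
tcp_pos: [0.5038, 0.2475, 0.1274]
ee_rot: [3.118, 0.341, -0.011]
wrist_force: [0.2, 0.3, 1.5]
finger_gap: 0.0511
```

```bash
python3 - <<'E'
from h import *
print(r.get_state()["q"].round(2))
plan([(np.array([.5046,.2569,.058]),down(-77))])
E
```

```text
[-0.12  0.52 -0.61  1.81  0.37  0.93 -2.24]
from [0.5038 0.2475 0.1274] z [-0.006 -0.006 -1.   ] y [ 0.216 -0.976  0.004]
[0.0133, -0.0371, 0.2773, 0.0028, 0.0046, -0.0059] rows 1.7
```

Request:
servo_tool --targets '[0.6,0.013,-0.037,0.02,0.003,0.004,-0.006,0.6,0.013,-0.037,0.277,0.003,0.004,-0.006,0.6,0.013,-0.037,0.277,0.003,0.004,-0.006,0.6,0.013,-0.037,0.277,0.003,0.004,-0.006]'

```text
time: 7.22
tcp_pos: [0.5046, 0.2587, 0.0591]
ee_rot: [-3.119, -0.359, -0.003]
wrist_force: [-0.0, -1.7, 0.3]
finger_gap: 0.0511
```

```bash
python3 - <<'E'
from h import *
print(r.get_state()["q"].round(2))
plan([(np.array([.5046,.2569,.058]),down(-77))])
E
```

```text
[-0.17  0.61 -0.57  1.86  0.44  0.79 -2.31]
from [0.5046 0.2587 0.0591] z [ 0.002  0.002 -1.   ] y [ 0.227 -0.974 -0.001]
[-0.0016, 0.0072, 0.0046, -0.0009, -0.0013, 0.0015] rows 0.1
```

Positioned. Now close.

Request:
servo_tool --targets '[0.3,0,0.007,0.004,0,0,0,0.25,0,0.007,0.004,0,0,0,0.1,0,0.007,0.004,0,0,0,0,0,0.007,0.004,0,0,0,0,0,0.007,0.004,0,0,0]' --newtons 70

```text
time: 7.63
tcp_pos: [0.5079, 0.2584, 0.0625]
ee_rot: [-3.117, -0.358, -0.013]
wrist_force: [-0.5, -0.8, 8.1]
finger_gap: 0.0109
```

Request:
servo_tool --targets '[0,0,0,0,0,0,0,0,0,0,0,0,0,0,0,0,0,-0.04,0,0,0,0,0,0,-0.08,0,0,0,0,0,0,-0.08,0,0,0]'

```text
time: 8.05
tcp_pos: [0.5076, 0.2583, 0.0829]
ee_rot: [-3.117, -0.358, -0.013]
wrist_force: [0.0, 0.3, -3.1]
finger_gap: 0.011
```

```bash
python3 - <<'E'
from h import *
s=r.get_state();print(s["q"].round(2),s["wrist_force"],s["moment"])
p,R=cur(); im=r.get_image("wrist"); cv2.imwrite("pics/w3.png",im["color"])
P=wcloud(im,p,R); X=P[im["z_map"]>0]
c=np.array([.488,.329]); rr=np.hypot(*(X[:,:2]-c).T)
m=(abs(X[:,2]-.115)<.015)&(rr<.085)&(rr>.064)
Y=X[m]; A=np.c_[Y[:,:2]-c,np.ones(len(Y))]; print(len(Y),np.linalg.lstsq(A,Y[:,2],rcond=None)[0])
print(p)
E
```

```text
[-0.15  0.58 -0.58  1.84  0.42  0.83 -2.29] [ 0.01571967  0.2821249  -3.12214831] [-0.14169653 -0.09860018 -0.00029641]
21777 [ 0.01304786 -0.02911425  0.11271934]
[0.50764483 0.25833308 0.08288745]
```

View pics/w3.png

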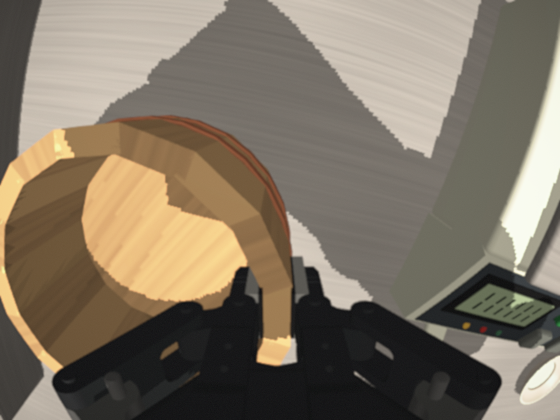

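The tub is held: the gap is 11 mm and the rim shows at z≈0.113. It is about 2° off level. Next I lift it and carry it over the platter.

```bash
python3 - <<'E'
from h import *
g=PM[:2]+.0742*np.array([np.cos(np.radians(-77)),np.sin(np.radians(-77))])
print(g)
plan([(np.array([.5076,.2583,.215]),down(-77)),(np.r_[g,.215],down(-77)),(np.r_[g,.18],down(-77))])
E
```

```text
[ 0.62169137 -0.07529826]
from [0.5074 0.258  0.0819] z [ 0.007  0.005 -1.   ] y [ 0.227 -0.974 -0.003]
[0.0052, -0.0025, -0.5324, -0.002, -0.005, 0.0011] rows 3.2
[0.0722, 0.7014, -0.0, -0.0, 0.0, 0.0] rows 4.2
[0.0722, 0.7014, -0.0, -0.0, 0.0, 0.0] rows 4.2
[-0.0, 0.0, 0.14, 0.0, 0.0, 0.0] rows 0.8
```

Request:
servo_tool --targets '[0,0,0,-0.08,0,0,0,0,0,0,-0.2,0,0,0,0,0,0,-0.32,0,0,0,0,0,0,-0.44,0,0,0,0,0.005,0,-0.53,-0.002,-0.005,0]' --newtons 80

```text
time: 8.52
tcp_pos: [0.5069, 0.2575, 0.2151]
ee_rot: [3.12, 0.359, -0.002]
wrist_force: [0.7, 0.3, -3.6]
finger_gap: 0.0108
```

Request:
servo_tool --targets '[0,0.007,0.07,0,0,0,0,0,0.02,0.19,0,0,0,0,0,0.033,0.32,0,0,0,0,0,0.046,0.45,0,0,0,0,0,0.06,0.58,0,0,0,0]'

```text
time: 8.93
tcp_pos: [0.5547, 0.1179, 0.2126]
ee_rot: [3.12, 0.359, -0.004]
wrist_force: [0.4, 0.8, -3.6]
finger_gap: 0.0105
```

```bash
python3 - <<'E'
from h import *
g=PM[:2]+.0742*np.array([np.cos(np.radians(-77)),np.sin(np.radians(-77))])
s=r.get_state();print(s["q"].round(2),s["finger_gap"])
plan([(np.r_[g,.215],down(-77))])
E
```

```text
[ 0.15  0.44 -0.63  1.7   0.28  1.1  -1.91] 0.010460035580771448
from [0.5547 0.1179 0.2126] z [-0.003 -0.002 -1.   ] y [ 0.227 -0.974  0.001]
[0.0427, 0.4068, -0.0045, 0.0004, 0.0009, 0.0008] rows 2.5
[0.0432, 0.4068, -0.0047, 0.0004, 0.0009, 0.0008] rows 2.5
```

Request:
servo_tool --targets '[0,0.012,0.12,0,0,0,0,0,0.025,0.24,0,0,0,0,0,0.038,0.37,0,0,0,0,0,0.051,0.5,0,0,0,0,0,0.064,0.61,0,0,0,0]'

```text
time: 9.35
tcp_pos: [0.605, -0.0284, 0.2125]
ee_rot: [3.119, 0.356, -0.005]
wrist_force: [0.6, 1.3, -2.0]
finger_gap: 0.0109
```

Request:
servo_tool --targets '[0,0.01,0.09,0,0,0,0,0,0.018,0.16,0,0,0,0,0,0.022,0.2,0,0,0,0,0,0.022,0.2,0,0,0,0]'

```text
time: 9.68
tcp_pos: [0.6218, -0.0759, 0.2121]
ee_rot: [3.12, 0.353, -0.005]
wrist_force: [-0.6, -0.4, -3.8]
finger_gap: 0.0109
```

```bash
python3 - <<'E'
from h import *
g=PM[:2]+.0742*np.array([np.cos(np.radians(-77)),np.sin(np.radians(-77))])
s=r.get_state();print(s["q"].round(2),s["finger_gap"],s["time"])
im=r.get_image("top"); P=cloud(im); X=P[im["z_map"]>0]
p,R=cur(); c0=p[:2]-.074*R[:2,1]; print("tub expected",c0)
hsv=cv2.cvtColor(im["color"],cv2.COLOR_BGR2HSV)[im["z_map"]>0]
m=(abs(X[:,2]-.243)<.02)&(np.hypot(*(X[:,:2]-c0).T)<.095)&(hsv[:,0]<25)&(hsv[:,1]>80)
Y=X[m]; print(m.sum(),cv2.fitEllipse((Y[:,:2]*1000).astype(np.float32)),cv2.minEnclosingCircle((Y[:,:2]*1000).astype(np.float32)))
A=np.c_[Y[:,:2]-c0,np.ones(len(Y))]; print(np.linalg.lstsq(A,Y[:,2],rcond=None)[0])
plan([(np.r_[g,.172],down(-77))])
im=r.get_image("side"); cv2.imwrite("pics/s3.png",im["color"])
E
```

```text
[ 0.41  0.52 -0.57  1.56  0.3   1.16 -1.57] 0.010901548738973518 9.6833
tub expected [ 0.60468385 -0.00132469]
1115 ((599.6433715820312, -4.942006587982178), (148.01048278808594, 150.07241821289062), 101.40778350830078) ((601.7921752929688, -5.770610332489014), 81.95472717285156)
[-0.01727869 -0.00218729  0.24173935]
from [ 0.6214 -0.0734  0.2123] z [-0.003 -0.001 -1.   ] y [ 0.225 -0.974  0.   ]
[0.0001, 0.0075, 0.1614, 0.0003, 0.0021, 0.0002] rows 1.0
```

View pics/s3.png

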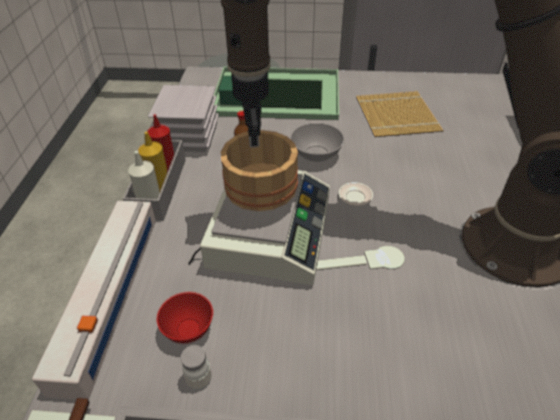

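The side view has the tub level over the platter with its rim around (262,160). Now I lower it slowly.

Request:
servo_tool --targets '[0,0.008,0.004,0.04,0,0.002,0,0,0.008,0.004,0.09,0,0.002,0,0,0.008,0.004,0.13,0,0.002,0,0,0.008,0.004,0.15,0,0.002,0,0,0.008,0.004,0.156,0,0.002,0]'

```text
time: 10.2
tcp_pos: [0.6225, -0.073, 0.1717]
ee_rot: [3.121, 0.36, -0.004]
wrist_force: [-0.2, 0.3, -3.6]
finger_gap: 0.0108
```

Request:
servo_tool --targets '[0,0,0,0.004,0,0,0,0,0,0,0.008,0,0,0,0,0,0,0.008,0,0,0]'

```text
time: 10.45
tcp_pos: [0.6239, -0.0733, 0.172]
ee_rot: [3.12, 0.359, 0.002]
wrist_force: [-0.7, 0.0, -3.8]
finger_gap: 0.0109
```

Request:
servo_tool --targets '[0,0,0,0.004,0,0,0,0,0,0,0.008,0,0,0,0,0,0,0.008,0,0,0]'

```text
time: 10.7
tcp_pos: [0.6236, -0.0735, 0.1697]
ee_rot: [3.12, 0.358, 0.001]
wrist_force: [-1.9, 1.0, -2.6]
finger_gap: 0.0108
```

Request:
servo_tool --targets '[0,0,0,0.003,0,0,0,0,0,0,0.006,0,0,0,0,0,0,0.006,0,0,0]'

```text
time: 10.95
tcp_pos: [0.6238, -0.0737, 0.169]
ee_rot: [3.12, 0.358, 0.002]
wrist_force: [-3.3, -1.6, 4.5]
finger_gap: 0.0113
```

Contact. Now I release, opening slowly and only slightly.

Request:
servo_tool --targets '[0.18,0,0,0,0,0,0,0.25,0,0,0,0,0,0,0.35,0,0,0,0,0,0,0.5,0,0,0,0,0,0,0.5,0,0,0,0,0,0]' --newtons 20

```text
time: 11.37
tcp_pos: [0.6237, -0.0732, 0.1682]
ee_rot: [3.12, 0.359, 0.001]
wrist_force: [-0.1, -0.1, 0.1]
finger_gap: 0.0426
```

Request:
servo_tool --targets '[0.5,0,0,0,0,0,0,0.5,0,0,-0.1,0,0,0,0.5,0,0,-0.2,0,0,0,0.5,0,0,-0.32,0,0,0,0.5,0,0,-0.32,0,0,0]'

```text
time: 11.78
tcp_pos: [0.6263, -0.0727, 0.2542]
ee_rot: [3.119, 0.359, 0.014]
wrist_force: [0.5, 0.5, 0.2]
finger_gap: 0.0425
```

```bash
python3 - <<'E'
from h import *
s=r.get_state();print(s["q"].round(2),s["finger_gap"],s["time"],s["wrist_force"])
im=r.get_image("top"); P=cloud(im); X=P[im["z_map"]>0]
c0=PM[:2]; hsv=cv2.cvtColor(im["color"],cv2.COLOR_BGR2HSV)[im["z_map"]>0]
m=(abs(X[:,2]-.2)<.015)&(np.hypot(*(X[:,:2]-c0).T)<.095)&(hsv[:,0]<25)&(hsv[:,1]>80)
Y=X[m]; print(m.sum(),Y.mean(0),cv2.fitEllipse((Y[:,:2]*1000).astype(np.float32)),cv2.minEnclosingCircle((Y[:,:2]*1000).astype(np.float32)))
A=np.c_[Y[:,:2]-c0,np.ones(len(Y))]; print(np.linalg.lstsq(A,Y[:,2],rcond=None)[0])
h=K["b"]-.004*us
plan([(np.array([.60,-.095,.3]),RT(0,0)),(np.array([.47,-.09,.24]),RT(15)),(h+.03*n,RT(20))])
E
```

```text
[ 0.41  0.49 -0.58  1.5   0.28  1.23 -1.55] 0.042536891421000735 11.7833 [0.50002632 0.50854731 0.24088103]
941 [0.59434866 0.00403421 0.19981869] ((601.7328491210938, -3.7416653633117676), (148.5631103515625, 150.71115112304688), 80.07102966308594) ((602.5358276367188, -3.6262216567993164), 81.37566375732422)
[-0.00383458  0.00083093  0.19977201]
from [ 0.6254 -0.0729  0.2516] z [ 0.007 -0.001 -1.   ] y [ 0.227 -0.974  0.002]
[-0.1179, 0.0636, -0.1941, 0.001, -0.0041, 0.1458] rows 1.8
[-0.52, -0.02, 0.24, -0.0087, 0.1665, 0.0663] rows 3.4
[-0.1097, -0.0426, 0.5061, 0.0, 0.0556, 0.0] rows 3.1
```

The tub sits level at (0.602, −0.004), about 3 mm from the platter middle. Next is the blue key.

Request:
servo_tool --targets '[0,-0.118,0.064,-0.12,0,0,0.146,0,-0.118,0.064,-0.12,0,0,0.146,0,-0.118,0.064,-0.12,0,0,0.146]'

```text
time: 12.08
tcp_pos: [0.5982, -0.0972, 0.2791]
ee_rot: [3.14, -0.012, 0.003]
wrist_force: [-0.2, 0.4, -0.6]
finger_gap: 0.007
```

Request:
servo_tool --targets '[0,-0.52,-0.02,0.12,-0.009,0.16,0.066,0,-0.52,-0.02,0.12,-0.009,0.16,0.066,0,-0.52,-0.02,0.12,-0.009,0.16,0.066,0,-0.52,-0.02,0.12,-0.009,0.16,0.066,0,-0.52,-0.02,0.12,-0.009,0.16,0.066]'

```text
time: 12.5
tcp_pos: [0.4608, -0.0901, 0.2442]
ee_rot: [3.097, -0.156, 0.38]
wrist_force: [0.3, 0.3, 0.7]
finger_gap: 0.0001
```

```bash
python3 st.py b; python3 - <<'E'
from h import *
h=K["b"]-.004*us
plan([(h+.03*n,RT(20))])
E
```

```text
12.5 [ 0.63  0.08 -0.59  2.07  0.08  0.76 -1.67] F [0.3 0.3 0.7] F.n 0.49 off n,up,ys mm [153.3  49.4 -11.7]
from [ 0.4608 -0.0901  0.2442] z [ 0.24  -0.029 -0.97 ] y [-0.101 -0.995  0.005]
[-0.0692, -0.049, 0.533, 0.0022, 0.0667, 0.003] rows 3.2
```

Request:
servo_tool --targets '[0,-0.069,-0.049,0.2,0.002,0.067,0.003,0,-0.069,-0.049,0.4,0.002,0.067,0.003,0,-0.069,-0.049,0.53,0.002,0.067,0.003,0,-0.069,-0.049,0.53,0.002,0.067,0.003,0,-0.069,-0.049,0.53,0.002,0.067,0.003]'

```text
time: 12.92
tcp_pos: [0.4838, -0.0783, 0.1106]
ee_rot: [3.076, -0.158, 0.543]
wrist_force: [-0.3, 0.4, -0.2]
finger_gap: -0.0001
```

```bash
python3 st.py b; python3 - <<'E'
from h import *
h=K["b"]-.004*us
plan([(h+.004*n,RT(20))])
p,R=cur(); im=r.get_image("wrist"); cv2.imwrite("pics/w4.png",im["color"])
E
```

```text
12.9167 [ 0.39  0.27 -0.41  2.31  0.52  0.27 -2.15] F [-0.3  0.4 -0.2] F.n 0.01 off n,up,ys mm [26.8  1.3  2.4]
from [ 0.4838 -0.0783  0.1106] z [ 0.341 -0.032 -0.94 ] y [-0.102 -0.995 -0.003]
[-0.0053, 0.01, 0.0933, -0.0027, -0.0001, 0.0009] rows 0.6
```

View pics/w4.png

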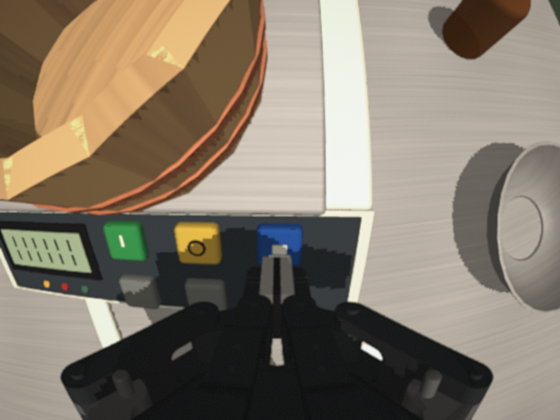

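The wrist view shows the fingertips (277,255) over the blue key (280,245), with the gripper clear of the tub. Now I press.

Request:
servo_tool --targets '[0,-0.003,0.01,0.06,0,0,0,0,-0.003,0.01,0.1,0,0,0,0,-0.003,0.01,0.1,0,0,0]'

```text
time: 13.22
tcp_pos: [0.4947, -0.0835, 0.092]
ee_rot: [3.071, -0.164, 0.556]
wrist_force: [0.5, -0.3, -0.2]
finger_gap: 0.0001
```

Request:
servo_tool --targets '[0,0.002,0,0.014,0,0,0,0,0.002,0,0.014,0,0,0]'

```text
time: 13.38
tcp_pos: [0.4963, -0.0838, 0.0898]
ee_rot: [3.07, -0.166, 0.558]
wrist_force: [0.0, 0.7, -0.2]
finger_gap: 0.0
```

```bash
python3 st.py b
```

```text
13.3833 [ 0.3   0.31 -0.3   2.32  0.63  0.2  -2.25] F [ 0.   0.7 -0.2] F.n -0.12 off n,up,ys mm [ 2.3  2.2 -1.7]
```

Request:
servo_tool --targets '[0,-0.012,0,0.004,0,0,0,0,-0.01,0,0.018,0,0,0,0,-0.01,0,0.018,0,0,0]'

```text
time: 13.63
tcp_pos: [0.4952, -0.0838, 0.0841]
ee_rot: [3.07, -0.167, 0.557]
wrist_force: [-1.0, -0.2, 4.1]
finger_gap: 0.0
```

Request:
servo_tool --targets '[0,0.001,0,0.01,0,0,0,0,0.001,0,0.01,0,0,0]'

```text
time: 13.8
tcp_pos: [0.4961, -0.084, 0.0826]
ee_rot: [3.069, -0.167, 0.558]
wrist_force: [-13.2, 1.7, 29.7]
finger_gap: -0.0002
```

```bash
python3 st.py b
```

```text
13.8 [ 0.26  0.33 -0.26  2.33  0.66  0.18 -2.28] F [-13.2   1.7  29.7] F.n 32.43 off n,up,ys mm [-3.9 -1.5 -1.9]
```

Blue is fully down on its stop at 32 N. Now I retract.

Request:
servo_tool --targets '[0,-0.01,0,-0.06,0,0,0,0,-0.03,0,-0.15,0,0,0,0,-0.08,0,-0.3,0,0,0,0,-0.12,0,-0.4,0,0,0,0,-0.12,0,-0.4,0,0,0]'

```text
time: 14.22
tcp_pos: [0.4303, -0.078, 0.1671]
ee_rot: [3.068, -0.171, 0.556]
wrist_force: [-0.1, -0.0, -1.4]
finger_gap: 0.0001
```

```bash
python3 - <<'E'
from h import *
print(r.get_state()["time"],np.round(r.get_state()["wrist_force"],1))
for c in("top","side"):
    im=r.get_image(c); cv2.imwrite(f"pics/{c}9.png",im["color"])
    for t in("tub_mid","steel_bowl","red_bowl","soy_bottle","shaker","dish","paddle"):
        print(c,t,[(np.round(d["point"],3).tolist(),round(d["score"],2)) for d in r.look_for(c,t)[:1]])
    if c=="top":
        P=cloud(im); X=P[im["z_map"]>0]; hsv=cv2.cvtColor(im["color"],cv2.COLOR_BGR2HSV)[im["z_map"]>0]
        m=(abs(X[:,2]-.2)<.015)&(np.hypot(*(X[:,:2]-PM[:2]).T)<.095)&(hsv[:,0]<25)&(hsv[:,1]>80); Y=X[m]
        print(cv2.fitEllipse((Y[:,:2]*1000).astype(np.float32)),np.linalg.lstsq(np.c_[Y[:,:2]-PM[:2],np.ones(len(Y))],Y[:,2],rcond=None)[0])
E
```

```text
14.2167 [-0.1 -0.  -1.4]
top tub_mid [([0.617, -0.006, 0.12], 0.95)]
top steel_bowl [([0.481, -0.34, 0.025], 0.8)]
top red_bowl [([0.73, 0.29, 0.024], 0.97)]
top soy_bottle [([0.672, -0.291, 0.095], 0.75)]
top shaker [([0.675, 0.378, 0.085], 0.69)]
top dish [([0.474, 0.018, 0.067], 0.18)]
top paddle [([0.506, 0.014, 0.086], 0.5)]
((601.5321655273438, -3.862370729446411), (149.23521423339844, 149.61866760253906), 91.30701446533203) [-4.47298383e-03  1.06167940e-04  1.99855207e-01]
side tub_mid [([0.601, 0.023, 0.167], 0.65)]
side steel_bowl [([0.476, -0.361, 0.034], 0.7)]
side red_bowl [([0.729, 0.264, 0.033], 0.84)]
side soy_bottle [([0.68, -0.284, 0.098], 0.98)]
side shaker [([0.674, 0.398, 0.064], 0.87)]
side dish [([0.373, -0.156, 0.012], 0.93)]
side paddle [([0.337, 0.079, 0.003], 0.76)]
```

View pics/side9.png

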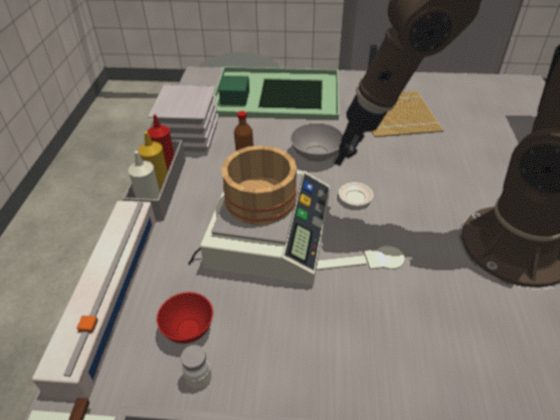

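The tub stands upright at (260,185) on the platter, the other things haven't moved, and the arm is clear. I hand in.

```bash
python3 -c "
from cell import r
print(r.hand_in())"
```

```text
the job is handed in; nothing more can be done
None
```

The scale is ready and the job is handed in at about 15 s of robot time, well under the 61 s limit. I pressed green and then yellow with the platter empty, set the tub on the platter, let go of it, and pressed blue.

- **Keys:** wrist force at the bottom of each press was about 20 N on green, 11 N on yellow and 32 N on blue. All are well above the 5 N spring, so each key reached its stop before I let it back up. I could not read key travel directly, so the presses are inferred from that force and the fingertip position.
- **Tool angle:** I pressed at about 18–20° of tilt instead of square to the 30° panel, because a wrist joint was close to its limit. In the pictures the gripper stayed clear of the tub and nowhere near the grey keys.
- **Tub:** it stands upright and level, about 3 mm from the middle of the platter, and was in the same place before and after the blue key press.
- **Other things on the table:** the last side view found every one within about 6 mm of where it started, which is about the detector's accuracy. In the last top view the detector gave false positions for the dish and paddle. The arm was over that area, and the side view shows both in place.

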